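# Mark a heat sink in the lever press and hover it over its processor

## Robot

A 6-joint arm with a two-finger parallel gripper is mounted at the origin on a cart in front of the work surface, level with it; the furniture and walls round the work are solid. World frame = base frame: x ahead of the robot, y to its left, z up, the work surface at z = 0. Lengths are in m, angles in rad, forces in N, time in s.
With the tool pointing down it reaches from about 0.3 to 0.875 m from the base axis. Payload 6.4 kg.
Tool frame: the origin (TCP) lies at the very end of the fingers, on their centre line; the grasp point (between the pads) lies 19 mm behind it; z points along the fingers, y is the line along which they close (so a half turn about z gives the same grasp; the last joint's range is limited). The gripper opens to 85 mm and grips with 20 to 120 N. Pads are 22 mm wide; open, the fingers measure 114 mm over their backs; the gripper's body (76 mm by 85 mm) begins 54 mm behind the grasp point. The pads swing forward as they close: fully open they stand 13 mm farther back than shut.
Start: joints at [-1.462, 0.181, 1.607, -0, 1.354, -0.206], TCP at [0.178, -0.547, 0.231] pointing down, gripper open.
Joint ranges: [-2.99, 2.99], [-0.89, 2.07], [0.3, 2.58], [-1.14, 4.28], [0, 2.63], [-3.12, 3.12]. Speed limits (rad/s): [2.57, 2.57, 3.01, 3.14, 3.14, 3.14].

## Interface

Orientations are given as a unit quaternion [w, x, y, z].
In Python, from bench import ctrl gives the robot as it stands.
- The arm moves only by the tool jog_arm, never from a script. Its argument "series" is a list that holds one entry, the list of rows, each a list of 7 numbers: the shift along the tool's x, y, z in mm, then the turn, a rotation vector about the tool's x, y, z in rad, then the finger opening in mm, from 0 to 85.4. In form: [[[tx, ty, tz, rx, ry, rz, gripper], ...]]. A call has exactly 10 rows; each row shifts and turns the commanded pose from where the row before left it, along the tool's axes as they then stand; what a row does not reach is not made up. A row lasts 1/10 s, in which the tool goes at most 50 mm and 8.59 degrees, less where a joint would pass 70% of its speed; a pose out of reach is approached as far as the arm can. A call with a gripper value outside its range is refused whole. The fingers move at their own pace and stop on an object; the grip force is fixed at half the most. Time passes only in rows, so rows that do not move let the fingers close, or fill a call up. It gives the time, the measured TCP pose, the force, the opening and the grip force at its end, in the units of the state.
- ctrl.get_obs(): the state, without advancing time (a new reading comes with each control period).
- ctrl.camera(name): name is "side" or "top" or "wrist"; returns a dict with "frame" (384x512x3 uint8, blue, green, red), "z_map" (384x512 float32, m along the optical axis (not along the pixel's ray), 0 where there is no reading), "fx", "fy", "cx", "cy" (pixels), "k1" (the pictures are not rectified: a ray, as slopes to the right and down, at radius r is drawn at 1 + k1 r^2 times it, then the intrinsics apply), "xyz" and "rotation" of the camera in the world. Camera axes: x right, y down, z forward; pixel columns grow to the right and rows downward; lengths in m; the calibration is good to about 2 mm. A picture is of the moment at which its call begins.
- ctrl.hand_in(): hands the job in; it is judged then, once.
The state is a dict: "time_s": time; "q": joint angles; "dq": joint speeds; "joint_efforts": joint torques, N m; "eef_pos": TCP position; "eef_rot": TCP orientation; "wrist_force": force on the tool from outside, world axes, zero at the start; "torque": the same for the moment, N m; "opening": opening from 0.0 (shut) to 1.0 (fully open); "grasp_force": force on a finger pad.
Only numpy, scipy, OpenCV 4.12 (cv2) and the standard library are available. Lean on these libraries where they do the work, as an engineer would, in place of code of your own. Each camera call takes 0.05 s, during which the arm holds its last target. There are 200 camera calls.

## Task

The heat sink lies in the nest of the small marking press: swing the press lever all the way down to its stop, hold it there briefly and let it spring back up, with the heat sink staying in the nest meanwhile. Then take the heat sink out, carry it over the tall capacitors to the board in the holding fixture, and stop with it hovering level about one centimetre above the large oblong processor, centred on it and with its long side along the processor's long side. Neither the heat sink nor the robot may touch the board or its fixture, nothing else on the bench may be knocked about, and the program finishes still holding the heat sink there in the air, ready for the final lowering.

Things in the scene. Friction and masses are not known exactly. Their poses are not given: they have to be found in the camera images.
- heat_sink: black finned heat sink, a block 30 (its x) x 42 (its y, long side) x 22 mm high, about 60 g, solid for gripping; best gripped across its 30 mm width. Origin at the centre of its underside. It starts in the press nest with its long side along the press's y axis.
- press: grey bench marking press, fixed, left or right of the fixture; base 105 (x) x 175 (y, -95 to +80) x 12 mm. Origin on the bench, z up, -x side roughly towards the robot. Nest near its -y end; head block (x -31 to +45, y +32 to +75, top at z 78 mm) near its +y end; lever on the head's outer +y side.
- nest (a point): centre of the nest floor, where the heat sink stands, 18 mm above the bench; axes as the press. Lips 3 mm high lie along both x sides of the heat sink; a stop block 18 mm high closes the -y end, the marking ram (12 mm thick) comes from the +y side. Both x sides are free for fingers above the lips.
- lever_hinge (a point): centre of the lever's hinge, 60 mm above the bench; axes as the press; the hinge runs along the press's y axis.
- lever_grip (a point): centre of the lever's handle, a black round bar 18 mm thick and 50 mm long along the press's y axis, 120 mm from the hinge. At rest the lever slants up by 45 degrees from the hinge towards the press's -x side; pressing the bar down swings it in an arc about the hinge until it lies level, 60 mm above the bench.
- press_lever (a joint): lever angle in rad: 0 at rest (slanting up), 0.8 fully down on its stop. A spring returns it: about 3 N at the handle to start and 6 N at the stop.
- fixture: aluminium holding fixture with a green circuit board on it, fixed; plate 140 (x) x 180 (y) x 10 mm, origin on the bench under its centre, z up; top of the board 18 mm above the bench. Two rows of four black upright capacitors (14 mm thick, tops 50 mm above the bench) stand 43 mm to either side of the processor along the fixture's y axis.
- chip_top (a point): centre of the top face of the large oblong processor, 32 (x) x 44 (y, long side) mm, its top 23 mm above the bench; axes as the fixture. To its x sides the board is free of tall parts; the two smaller chips on the board are not the target.
- nine_volt: block battery standing upright, 18 x 26 x 49 mm, between the press and the fixture; leave it alone. Origin at the centre of its underside.
- solder_reel: reel of solder, 54 mm across, 40 mm high, between the press and the fixture; leave it alone. Origin at the centre of its underside.
- flux_jar: small jar with a screw cap, 31 mm across, 26 mm high, between the press and the fixture; leave it alone. Origin at the centre of its underside.
Not all that is in view belongs to the job. What is shaped like the heat_sink but yellow is not meant.

How it is judged:
By the outcome, as a careful person would: the job done as asked, in the order asked, and still so for the second after the job is handed in, while the arm keeps its last pose, push and grip.
It also fails if it takes over 61 s, if anything falls off the work surface, if the arm or the gripper's body presses on something with over 40 N, if the wrist force passes 120 N, or if a joint passes its speed limit or range.

## Working session

There is one attempt and no reset: what is moved stays moved. The work goes in short steps, Python scripts to look and compute and a tool call to move; the robot and the scene stay as the last step left them, time stands still between calls to the robot, and variables do not carry over. Pictures are saved under pics/ and viewed, at most 10 in all, crops included, and the job is handed in when it is done.

Besides the shell and the picture viewer there is one more tool, called after "Call:" as name(argument=value, ...), one argument or row to a line, values as JSON. jog_arm: Moves the arm, as the interface text tells. Its arguments: {"type":"object","properties":{"series":{"type":"array"}},"required":["series"]}

```bash
mkdir -p pics; ls; cat > h.py <<'E'
import numpy as np, cv2, pickle
from bench import ctrl
def snap(n,fn=None):
    c=ctrl.camera(n); pickle.dump(c,open(f'pics/{fn or n}.pkl','wb')); cv2.imwrite(f'pics/{fn or n}.png',c['frame']); return c
def load(fn): return pickle.load(open(f'pics/{fn}.pkl','rb'))
def R(c):
    r=np.array(c['rotation'],float)
    if r.shape==(3,3): return r
    w,x,y,z=r.ravel(); from scipy.spatial.transform import Rotation as Q
    return Q.from_quat([x,y,z,w]).as_matrix()
def rays(c,uv):
    uv=np.atleast_2d(np.array(uv,float)); K=np.array([[c['fx'],0,c['cx']],[0,c['fy'],c['cy']],[0,0,1]])
    p=cv2.undistortPoints(uv.reshape(-1,1,2),K,np.array([c['k1'],0,0,0,0.])).reshape(-1,2)
    return p
def plane(c,uv,z):
    p=rays(c,uv); d=np.c_[p,np.ones(len(p))]@R(c).T; o=np.array(c['xyz'])
    return o+d*((z-o[2])/d[:,2])[:,None]
def deproj(c,uv):
    uv=np.atleast_2d(uv).astype(int); z=c['z_map'][uv[:,1],uv[:,0]]
    p=rays(c,uv); return np.array(c['xyz'])+(np.c_[p,np.ones(len(p))]*z[:,None])@R(c).T
def cloud(c):
    h,w=c['z_map'].shape; u,v=np.meshgrid(np.arange(w),np.arange(h))
    P=deproj(c,np.c_[u.ravel(),v.ravel()]).reshape(h,w,3); P[c['z_map']==0]=np.nan; return P
E
python3 - <<'E'
from h import *
for n in ['top','side','wrist']:
    c=snap(n); print(n,c['xyz'],np.round(R(c),3).tolist(),c['fx'],c['cx'],c['cy'],c['k1'])
o=ctrl.get_obs(); print({k:np.round(v,4) for k,v in o.items()})
cv2.imwrite('pics/both.png',cv2.resize(np.vstack([load('top')['frame'],load('side')['frame']]),None,fx=.78,fy=.78))
E
```

```text
pics
top [0.3764633  0.03920477 1.20179165] [[0.012, -0.984, 0.175], [-1.0, -0.015, -0.017], [0.019, -0.175, -0.984]] 379.6140591171276 256.663831175973 193.77473587797041 -0.028476808370168506
side [ 0.30011848 -0.76625162  0.88551972] [[0.953, -0.212, 0.216], [-0.303, -0.639, 0.707], [-0.012, -0.739, -0.673]] 415.8441328843663 260.1654161626433 191.44947221517415 -0.0071447909504422005
wrist [ 0.244796   -0.52563658  0.37341778] [[0.31, -0.914, -0.263], [-0.951, -0.298, -0.084], [-0.002, 0.276, -0.961]] 265.46016936820456 253.20762020750158 188.38624398872713 -0.02631369677173891
{'time_s': np.float64(0.15), 'q': array([-1.4623,  0.1813,  1.6077, -0.    ,  1.3538, -0.2063]), 'dq': array([ 0.0016, -0.0028, -0.0044,  0.0002,  0.0016, -0.0002]), 'joint_efforts': array([ 1.20000e-03, -4.45259e+01, -3.51692e+01, -3.00000e-04,
        5.80000e-03, -0.00000e+00]), 'eef_pos': array([ 0.178 , -0.5463,  0.2306]), 'eef_rot': array([-6.000e-04,  9.876e-01,  1.567e-01,  0.000e+00]), 'wrist_force': array([-0.4482,  0.7987,  0.361 ]), 'torque': array([0.0087, 0.0077, 0.0064]), 'grasp_force': np.float64(0.0), 'opening': np.float64(1.0017)}
```

View pics/top.png

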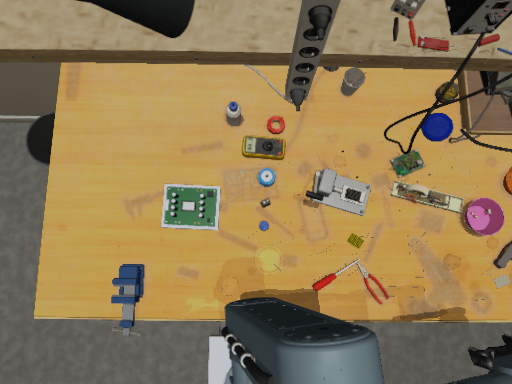

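View pics/side.png

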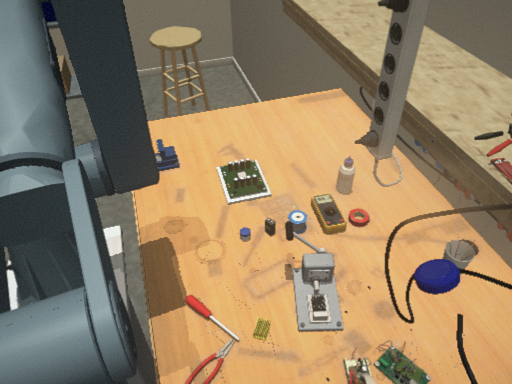

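The top view shows the press around (340,192), with the black heat sink in its nest at (353,195). The yellow look-alike lies loose at (356,241) and is not meant. The fixture is at (190,207). In the side view the handle bar is at (290,230) and the heat sink at (318,307). The black finned block in the nest fits the description, and I'll confirm it in an enlarged crop.

```bash
python3 - <<'E'
from h import *
t=load('top')['frame'];s=load('side')['frame']
def cr(f,x0,y0,w,h): return cv2.resize(f[y0:y0+h,x0:x0+w],(400,300),interpolation=cv2.INTER_CUBIC)
cv2.imwrite('pics/c1.png',np.vstack([np.hstack([cr(t,300,160,80,60),cr(t,150,175,80,60)]),np.hstack([cr(s,260,225,144,108),cr(s,205,145,80,60)])]))
c=load('top');P=cloud(c)
print(np.round(P[190:200,340:366:2,2]*1000))
E
```

```text
[[36. 32. 20. 18. 41. 36. 40. 33. 39. nan 17. 19. 16.]
 [33. 26. 22. 22. 38. 38. 36. 36. 42. 33. 42. 38. 20.]
 [10. 14. 21. 24. 31. 38. 32. 42. 32. 38. 40. 39. 36.]
 [11. 21. 22. 30. 37. 39. 36. 44. 33. 42. 28. 39. 37.]
 [16. 17. 20. 31. 35. 26. 38. 40. 32. 40. 33. 35. 36.]
 [11. 18. 13. 29. 37. 34. 41. 33. 41. 37. 37. 36. 35.]
 [15. 21. 18. 37. 41. 34. 44. 36. 44. 33. 38. 35. 35.]
 [15. 21. 17. 25. 35. 39. 29. 41. 32. 41. 35. 36. 34.]
 [19. 17. 18. 21. 18. 31. 36. 40. 35. 41. 39. 33. 13.]
 [ 8. 18. 18. 19. 19. 18. 23. 28. 36. 45. 37. 35. 13.]]
```

View pics/c1.png

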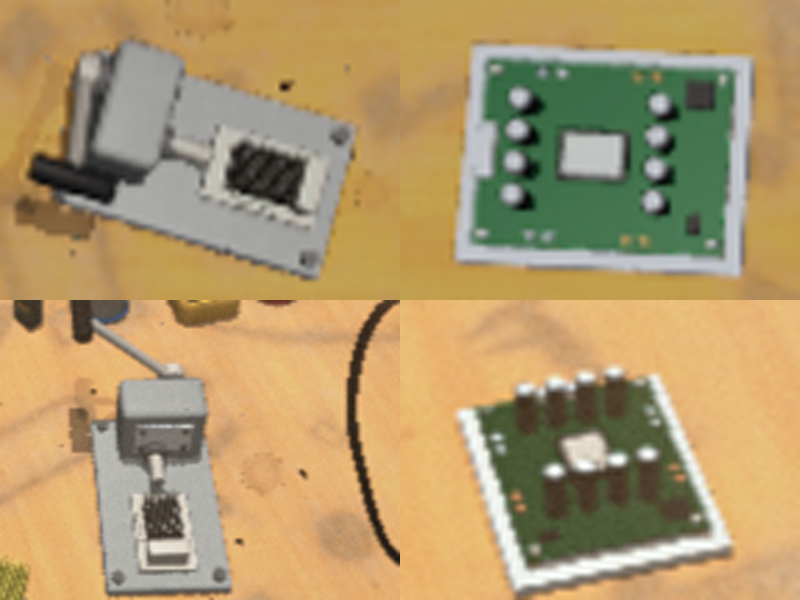

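The crop confirms it. The black finned block in the white-lipped nest is the heat sink (top 353,195), with its ram to the left. The lever bar is at top (314,196), slanting towards the robot. The oblong processor is the light rectangle at top (188.5,206), between the capacitor rows; the two dark chips at the right of the board are not the target. Next come rough poses.

```bash
cat >> h.py <<'E'
def big(mask,x0,y0,x1,y1,n=1):
    m=np.zeros_like(mask); m[y0:y1,x0:x1]=mask[y0:y1,x0:x1]
    cs,_=cv2.findContours(m,cv2.RETR_EXTERNAL,cv2.CHAIN_APPROX_NONE)
    return max(cs,key=cv2.contourArea).reshape(-1,2)
def rect(c,cont,z):
    P=plane(c,cont,z)[:,:2]; (cx,cy),(w,h),a=cv2.minAreaRect((P*1000).astype(np.float32)); return np.round([cx,cy,w,h,a],1)
E
python3 - <<'E'
from h import *
c=load('top');f=c['frame'];hsv=cv2.cvtColor(f,cv2.COLOR_BGR2HSV)
h,s,v=cv2.split(hsv)
nw=((((h<8)|(h>28))|(s<70))*255).astype(np.uint8)
print('fixture',rect(c,big(nw,155,178,228,238),.010))
g=((h>45)&(h<90)&(s>70)).astype(np.uint8)*255
print('board',rect(c,big(g,155,178,228,238),.018))
w=((s<40)&(v>150)).astype(np.uint8)*255
print('chip',rect(c,big(w,177,198,200,216),.023))
print('press base',rect(c,big(((s<60)*255).astype(np.uint8),300,160,380,225),.012))
bk=((v<70)*255).astype(np.uint8)
print('heat',rect(c,big(bk,342,185,366,205),.04)); k=big(bk,302,185,326,206);print('bar top',rect(c,k,.145),k.mean(0))
c2=load('side');f2=c2['frame'];v2=cv2.cvtColor(f2,cv2.COLOR_BGR2HSV)[...,2]
k2=big(((v2<70)*255).astype(np.uint8),283,215,297,245);print('bar side',cv2.minAreaRect(k2))
def tri(uv1,uv2):
    A=np.zeros((3,3));b=np.zeros(3);ds=[]
    for cc,uv in((c,uv1),(c2,uv2)):
        d=R(cc)@np.r_[rays(cc,uv)[0],1];d/=np.linalg.norm(d);M=np.eye(3)-np.outer(d,d);A+=M;b+=M@np.array(cc['xyz'])
    return np.linalg.solve(A,b)
print('bar3d',tri(cv2.minAreaRect(k)[0],cv2.minAreaRect(k2)[0]))
k3=big(((v2<70)*255).astype(np.uint8),308,288,330,318);k4=big(bk,342,185,366,205);print('heat3d',tri(cv2.minAreaRect(k4)[0],cv2.minAreaRect(k3)[0]),cv2.minAreaRect(k3))
w2=((cv2.cvtColor(f2,cv2.COLOR_BGR2HSV)[...,1]<60)&(v2>140)).astype(np.uint8)*255
E
```

```text
fixture [544.9 226.6 181.4 141.1  88. ]
board [544.8 226.2 154.7 116.8  88.1]
chip [545.6 234.5  22.1  34.4   0.9]
press base [ 603.5 -244.8  190.8  116.    72.1]
heat [ 585.4 -281.6   43.1   30.2   73.8]
bar top [ 565.7 -146.3   53.4   27.    78.1] [315.68085106 194.61702128]
bar side ((289.0, 230.5), (17.0, 6.0), 90.0)
bar3d [ 0.56256112 -0.14519081  0.14842826]
heat3d [ 0.58666274 -0.28168075  0.04124221] ((319.25, 299.75), (4.242640495300293, 7.77817440032959), 45.0)
```

Call:
jog_arm(
  series=[
    [[0,0,-10,0,0,-0.14,0],[0,0,-10,0,0,-0.14,0],[0,0,-10,0,0,-0.14,0],[0,0,-10,0,0,-0.14,0],[0,0,-10,0,0,-0.14,0],[0,0,-10,0,0,-0.14,0],[0,0,-10,0,0,-0.14,0],[20,12,0,0,0,0,0],[30,18,0,0,0,0,0],[37,22,0,0,0,0,0]],
  ],
)

```text
time_s: 1.15
eef_pos: [0.2517, -0.4769, 0.3008]
eef_rot: [-0.0, 0.798, 0.602, 0.0]
wrist_force: [1.3, -0.7, 0.2]
opening: -0.004
grasp_force: 0.0
```

Call:
jog_arm(
  series=[
    [[37,22,0,0,0,0,0],[37,22,0,0,0,0,0],[37,22,0,0,0,0,0],[37,22,0,0,0,0,0],[37,22,0,0,0,0,0],[37,22,0,0,0,0,0],[37,22,0,0,0,0,0],[37,22,0,0,0,0,0],[37,22,0,0,0,0,0],[27,20,0,0,0,0,0]],
  ],
)

```text
time_s: 2.15
eef_pos: [0.5609, -0.1879, 0.301]
eef_rot: [-0.0, 0.797, 0.604, 0.0]
wrist_force: [-0.0, -0.5, 0.3]
opening: -0.001
grasp_force: 0.0
```

```bash
python3 - <<'E'
from h import *
c=snap('wrist','w2'); print(c['xyz'])
cv2.imwrite('pics/w2b.png',cv2.resize(c['frame'],(768,576),interpolation=cv2.INTER_CUBIC))
E
```

```text
[ 0.57981904 -0.12120102  0.44397459]
```

View pics/w2b.png

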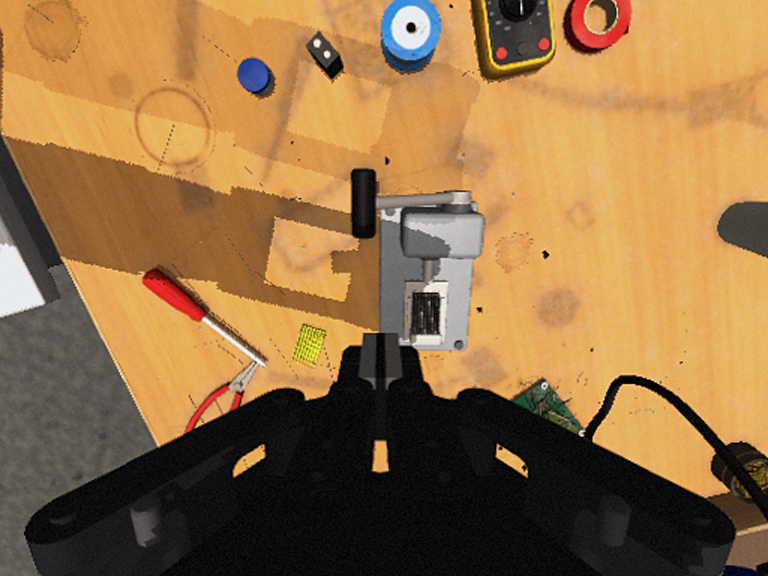

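The wrist view shows the handle bar at (242,135) in raw pixels, the heat sink at (284,209), and the closed fingertips at (253,225). Next I measure both.

```bash
cat >> h.py <<'E'
def tri(obs):
    A=np.zeros((3,3));b=np.zeros(3)
    for cc,uv in obs:
        d=R(cc)@np.r_[rays(cc,uv)[0],1];d/=np.linalg.norm(d);M=np.eye(3)-np.outer(d,d);A+=M;b+=M@np.array(cc['xyz'])
    return np.linalg.solve(A,b)
E
python3 - <<'E'
from h import *
c=load('w2');f=c['frame'];h,s,v=cv2.split(cv2.cvtColor(f,cv2.COLOR_BGR2HSV));bk=((v<75)*255).astype(np.uint8)
b=big(bk,228,106,254,162);r=cv2.minAreaRect(b);print('bar',r,rect(c,b,.15))
t=load('top');sd=load('side')
kt=big(((cv2.cvtColor(t['frame'],cv2.COLOR_BGR2HSV)[...,2]<70)*255).astype(np.uint8),302,185,326,206)
print('bar3d',tri([(c,r[0]),(t,cv2.minAreaRect(kt)[0]),(sd,(289,230.5))]),tri([(c,r[0]),(t,cv2.minAreaRect(kt)[0])]),tri([(c,r[0]),(sd,(289,230.5))]))
k=big(bk,270,192,296,224);r2=cv2.minAreaRect(k);print('heat',r2,rect(c,k,.04))
k4=big(((cv2.cvtColor(t['frame'],cv2.COLOR_BGR2HSV)[...,2]<70)*255).astype(np.uint8),342,185,366,205);print(tri([(c,r2[0]),(t,cv2.minAreaRect(k4)[0])]))
# nest white
w=((s<40)&(v>165)).astype(np.uint8)*255
P=cloud(c); 
z=P[...,2]
m=(np.abs(z-.012)<.006)&(P[...,0]>.5)&(P[...,0]<.7)&(P[...,1]<-.17)&(P[...,1]>-.36)&(s<60)
ev,ec=np.linalg.eigh(np.cov(P[m][:,:2].T));print(m.sum())
base=big(((s<60)*255).astype(np.uint8),245,120,325,236);print('base',rect(c,base,.012))
L=base[(base[:,1]>170)&(base[:,1]<228)&(base[:,0]>300)];Q=plane(c,L,.012)[:,:2];vx,vy,x0,y0=cv2.fitLine((Q*1000).astype(np.float32),cv2.DIST_HUBER,0,.01,.01).ravel();print('right edge',np.degrees(np.arctan2(vy,vx)),x0,y0)
hm=(z>.03)&(z<.055)&(v<120)&(P[...,0]>.55)&(P[...,0]<.62)&(P[...,1]<-.25)&(P[...,1]>-.32)
print('heatz',np.median(z[hm]),np.percentile(z[hm],[10,90]),P[hm][:,:2].mean(0))
o=ctrl.get_obs();print(o['eef_pos'],o['eef_rot'])
E
```

```text
bar ((242.0, 135.5), (45.0, 16.0), 90.0) [ 561.3 -141.8   48.5   17.7   74.1]
bar3d [ 0.56233819 -0.14368789  0.14755074] [ 0.56214198 -0.14127078  0.16729652] [ 0.56130098 -0.14178554  0.14442253]
heat ((282.5, 209.0), (28.0, 19.0), 90.0) [ 584.6 -278.9   48.2   31.3   76.6]
[ 0.58548458 -0.2819345   0.03547255]
2783
base [ 596.9 -241.9  198.8  125.6   73.8]
right edge 73.33039 638.9122 -287.06738
heatz 0.038601565718341946 [0.03145722 0.04049741] [ 0.58672831 -0.28324164]
[ 0.56365349 -0.18522383  0.30083954] [-3.87961825e-04  7.96541795e-01  6.04581342e-01  1.55535615e-03]
```

Call:
jog_arm(
  series=[
    [[5,-2,10,0,0,0,0],[6,-2,16,0,0,0,0],[6,-2,18,0,0,0,0],[6,-2,18,0,0,0,0],[6,-2,18,0,0,0,0],[6,-1,18,0,0,0,0],[5,-1,18,0,0,0,0],[3,0,12,0,0,0,0],[0,0,6,0,0,0,0],[0,0,0,0,0,0,0]],
  ],
)

```text
time_s: 3.2
eef_pos: [0.559, -0.1458, 0.1663]
eef_rot: [-0.001, 0.798, 0.603, -0.0]
wrist_force: [-0.1, 0.1, 0.1]
opening: 0.001
grasp_force: 0.0
```

Call:
jog_arm(
  series=[
    [[0,0,11,0,0,0,0],[0,-6,7,0,0,0,0],[0,-6,7.5,0,0,0,0],[0,-5,8,0,0,0,0],[0,-5,8,0,0,0,0],[0,-4,8.5,0,0,0,0],[0,-3,9,0,0,0,0],[0,-2.5,9,0,0,0,0],[0,-2,9,0,0,0,0],[0,-1,9.5,0,0,0,0]],
  ],
)

```text
time_s: 4.2
eef_pos: [0.5251, -0.1357, 0.0805]
eef_rot: [-0.001, 0.798, 0.603, -0.001]
wrist_force: [-5.1, 0.6, 7.1]
opening: 0.001
grasp_force: 3.3
```

Call:
jog_arm(
  series=[
    [[0,-0.5,4,0,0,0,0],[0,0,4,0,0,0,0],[0,0,2,0,0,0,0],[0,0,2,0,0,0,0],[0,0,1,0,0,0,0],[0,0,0,0,0,0,0],[0,0,0,0,0,0,0],[0,0,0,0,0,0,0],[0,0,0,0,0,0,0],[0,0,0,0,0,0,0]],
  ],
)

```text
time_s: 5.2
eef_pos: [0.5249, -0.1356, 0.0678]
eef_rot: [-0.001, 0.798, 0.603, -0.001]
wrist_force: [-4.6, 0.6, 6.3]
opening: 0.001
grasp_force: 3.1
```

Call:
jog_arm(
  series=[
    [[0,0,1,0,0,0,0],[0,0,1,0,0,0,0],[0,0,0.5,0,0,0,0],[0,0,0,0,0,0,0],[0,0,0,0,0,0,0],[0,0,0,0,0,0,0],[0,0,0,0,0,0,0],[0,0,0,0,0,0,0],[0,0,0,0,0,0,0],[0,0,0,0,0,0,0]],
  ],
)

```text
time_s: 6.2
eef_pos: [0.5251, -0.1357, 0.0666]
eef_rot: [-0.001, 0.798, 0.603, -0.001]
wrist_force: [-8.4, 2.7, 16.0]
opening: -0.001
grasp_force: 8.3
```

At the stop: the force rose to 16 N at z=0.0666, the expected end height. I'll hold a little longer, then return along the arc.

Call:
jog_arm(
  series=[
    [[0,0,0.5,0,0,0,0],[0,0,0,0,0,0,0],[0,0,0,0,0,0,0],[0,0,0,0,0,0,0],[0,0,0,0,0,0,0],[0,0.5,-7,0,0,0,0],[0,1,-12,0,0,0,0],[0,2,-12,0,0,0,0],[0,3,-12,0,0,0,0],[0,4,-12,0,0,0,0]],
  ],
)

```text
time_s: 7.2
eef_pos: [0.5374, -0.1394, 0.1215]
eef_rot: [0.001, 0.798, 0.603, 0.001]
wrist_force: [2.4, -0.7, 3.3]
opening: -0.004
grasp_force: 1.4
```

Call:
jog_arm(
  series=[
    [[0,4,-12,0,0,0,0],[0,5,-12,0,0,0,0],[0,6,-12,0,0,0,0],[0,6,-12,0,0,0,0],[0,0,-20,0,0,0,40],[-20,4,-30,0,0,0,85],[-40,8,-20,0,0,0,85],[-40,10,0,0,0,0,85],[-30,10,0,0,0,0,85],[0,0,0,0,0,0,85]],
  ],
)

```text
time_s: 8.2
eef_pos: [0.5511, -0.2823, 0.2375]
eef_rot: [-0.0, 0.799, 0.601, -0.001]
wrist_force: [-0.5, -0.8, -0.4]
opening: 0.991
grasp_force: 0.0
```

```bash
python3 - <<'E'
from h import *
c=snap('wrist','w3');sd=snap('side','s3');o=ctrl.get_obs();print(o['eef_pos'],o['time_s'],o['wrist_force'])
cv2.imwrite('pics/w3b.png',np.hstack([cv2.resize(c['frame'],(480,360)),cv2.resize(sd['frame'][215:335,260:360],(300,360))]))
E
```

```text
[ 0.55124983 -0.27863589  0.23704041] 8.3 [ 0.50030697 -1.29792244 -0.14618892]
```

View pics/w3b.png

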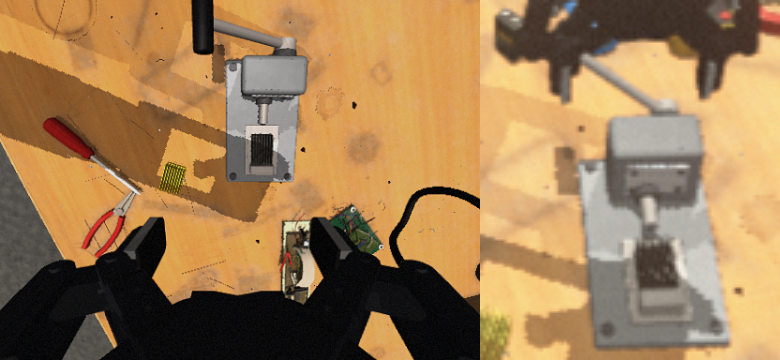

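The lever is back up (bar at the top of the wrist view) and the heat sink is still in the nest at about (279,159) raw. I'll refine its position.

```bash
python3 - <<'E'
from h import *
c=load('w3');f=c['frame'];h,s,v=cv2.split(cv2.cvtColor(f,cv2.COLOR_BGR2HSV));bk=((v<75)*255).astype(np.uint8)
k=big(bk,262,136,296,180);r2=cv2.minAreaRect(k);print('heat',r2,rect(c,k,.04),'mean',plane(c,[k.mean(0)],.04))
w=load('w2');k2=big(((cv2.cvtColor(w['frame'],cv2.COLOR_BGR2HSV)[...,2]<75)*255).astype(np.uint8),270,192,296,224)
print(tri([(c,r2[0]),(w,cv2.minAreaRect(k2)[0])]))
P=cloud(c);z=P[...,2];m=np.zeros(z.shape,bool);m[136:180,262:296]=bk[136:180,262:296]>0
print('z',np.nanpercentile(z[m],[10,50,90]),np.nanmedian(P[m],0))
# white nest rect at z .021
wh=((s<45)&(v>195)).astype(np.uint8)*255
n=big(wh,255,125,300,190);print('nest',cv2.minAreaRect(n),rect(c,n,.021))
print(c['xyz'],ctrl.get_obs()['eef_pos'])
E
```

```text
heat ((278.5, 160.0), (34.0, 23.0), 90.0) [ 585.2 -282.    44.4   30.3   76.1] mean [[ 0.58550887 -0.28213279  0.04      ]]
[ 0.58550634 -0.2848852   0.02561288]
z [0.02193321 0.03172148 0.04032557] [ 0.58638886 -0.28390302  0.03172148]
nest ((279.0, 147.5), (27.0, 34.0), 90.0) [ 591.3 -269.8   36.4   46.5   74. ]
[ 0.57052917 -0.21554604  0.38035901] [ 0.55124983 -0.27863589  0.23704041]
```

Call:
jog_arm(
  series=[
    [[1,4,5,0,0,0,85],[2,7,10,0,0,0,85],[2,8,15,0,0,0,85],[2,8,20,0,0,0,85],[1,7,25,0,0,0,85],[0,0,25,0,0,0,85],[0,0,25,0,0,0,85],[0,0,20,0,0,0,85],[0,0,12,0,0,0,85],[0,0,0,0,0,0,85]],
  ],
)

```text
time_s: 9.3
eef_pos: [0.5855, -0.2783, 0.0776]
eef_rot: [-0.002, 0.797, 0.603, -0.001]
wrist_force: [-0.0, 0.8, 0.2]
opening: 0.996
grasp_force: 0.0
```

```bash
python3 - <<'E'
from h import *
c=snap('wrist','w4');o=ctrl.get_obs();print(o['eef_pos'],o['eef_rot'],c['xyz'])
f=c['frame'];h,s,v=cv2.split(cv2.cvtColor(f,cv2.COLOR_BGR2HSV));
cv2.imwrite('pics/w4b.png',cv2.resize(f,(768,576)))
E
```

```text
[ 0.5863917  -0.27907169  0.07942413] [-1.15104106e-03  7.97454517e-01  6.03377878e-01 -3.23442316e-04] [ 0.60504274 -0.21192449  0.22061891]
```

View pics/w4b.png

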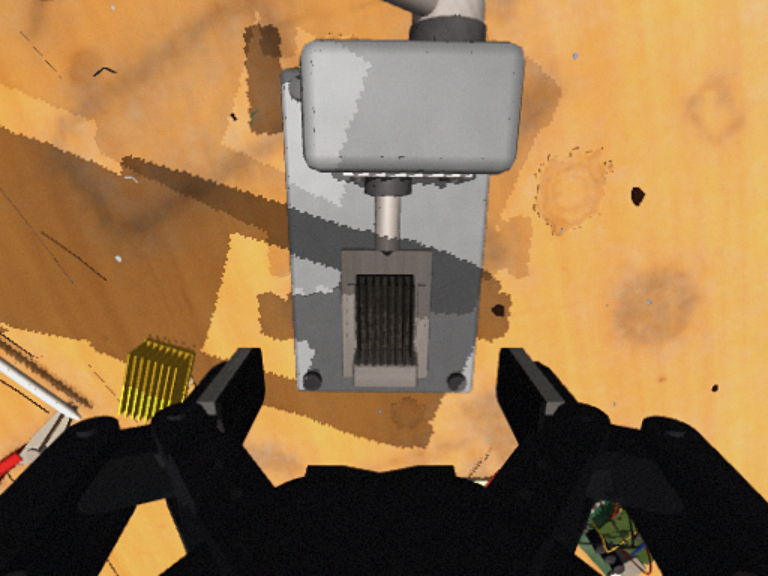

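The close view shows the black heat sink at raw x 237–277, y 182–244, nearly centred between the open fingers at raw x 175 and 333.

```bash
python3 - <<'E'
from h import *
c=load('w4');f=c['frame'];h,s,v=cv2.split(cv2.cvtColor(f,cv2.COLOR_BGR2HSV));bk=((v<70)*255).astype(np.uint8)
bk=cv2.morphologyEx(bk,cv2.MORPH_CLOSE,np.ones((5,5),np.uint8))
k=big(bk,230,175,284,250);print('heat',cv2.boundingRect(k),rect(c,k,.04),rect(c,k,.036))
print(plane(c,[[237,183],[277,183],[237,244],[277,244]],.04))
Z=cloud(c);print(np.nanmedian(Z[195:235,242:272].reshape(-1,3),0))
d=c['z_map'];print(np.round(Z[170:256:3,257,2]*1000))
E
```

```text
heat (230, 183, 52, 61) [ 586.7 -280.5   46.7   36.1   74.4] [ 586.3 -282.    47.7   36.9   74.4]
[[ 0.58042427 -0.25449836  0.04      ]
 [ 0.6075195  -0.2621068   0.04      ]
 [ 0.56673991 -0.3000384   0.04      ]
 [ 0.59576926 -0.30816249  0.04      ]]
[ 0.58605438 -0.28472681  0.02354371]
[18. 18. 18. 18. 19. 21. 23. 22. 22. 22. 22. 23. 23. 23. 21. 23. 23. 23.
 22. 23. 22. 22. 24. 30. 36. 36. 35. 36. 36.]
```

```bash
python3 - <<'E'
from h import *
c=load('w4');Z=cloud(c)
print(plane(c,[[257,183]],.018),plane(c,[[257,244]],.04),plane(c,[[257,244]],.036))
for col in (246,254,260,262,268): print(col,np.round(Z[180:248:3,col,2]*1000).astype(int))
m=(Z[...,2]>.0365)&(Z[...,2]<.044); m[:180]=0;m[250:]=0;m[:,:230]=0;m[:,285:]=0
print(m.sum(),rect(c,np.argwhere(m)[:,::-1],.04)); v,u=np.nonzero(m);print(u.min(),u.max(),v.min(),v.max())
E
```

```text
[[ 0.59262676 -0.26395321  0.018     ]] [[ 0.58126007 -0.30409475  0.04      ]] [[ 0.58073338 -0.30613596  0.036     ]]
246 [19 20 21 21 22 22 23 22 23 23 22 22 23 22 22 23 22 24 21 26 32 36 37]
254 [18 21 29 37 41 40 40 40 41 40 39 41 40 40 41 41 40 41 39 40 40 40 36]
260 [17 21 22 36 40 41 40 41 39 39 40 39 40 40 39 22 22 21 21 25 32 36 36]
262 [19 21 22 22 21 23 23 22 23 22 23 22 22 23 23 23 24 22 20 26 32 36 36]
268 [19 20 22 23 23 23 25 25 27 26 27 28 29 29 30 31 32 33 33 34 31 36 37]
922 [ 586.2 -285.3   47.4   31.    74.4]
236 277 189 249
```

Call:
jog_arm(
  series=[
    [[-2,1,3,0,0,0,85],[-2.5,1,6,0,0,0,70],[0,0,8,0,0,0,60],[0,0,9,0,0,0,55],[0,0,9,0,0,0,55],[0,0,8,0,0,0,55],[0,0,6,0,0,0,55],[0,0,4,0,0,0,55],[0,0,2,0,0,0,55],[0,0,0,0,0,0,55]],
  ],
)

```text
time_s: 10.35
eef_pos: [0.5874, -0.2848, 0.0256]
eef_rot: [-0.0, 0.798, 0.603, -0.0]
wrist_force: [-0.2, -0.2, -0.9]
opening: 0.649
grasp_force: 0.0
```

Call:
jog_arm(
  series=[
    [[0,0,1,0,0,0,45],[0,0,1,0,0,0,38],[0,0,0,0,0,0,34],[0,0,0,0,0,0,30],[0,0,0,0,0,0,26],[0,0,0,0,0,0,22],[0,0,0,0,0,0,20],[0,0,0,0,0,0,20],[0,0,0,0,0,0,20],[0,0,0,0,0,0,20]],
  ],
)

```text
time_s: 11.35
eef_pos: [0.5877, -0.2851, 0.0242]
eef_rot: [0.0, 0.798, 0.603, 0.0]
wrist_force: [-2.1, 0.2, 5.5]
opening: 0.333
grasp_force: 60.3
```

Call:
jog_arm(
  series=[
    [[0,0,-2,0,0,0,20],[0,0,-4,0,0,0,20],[0,0,-8,0,0,0,20],[0,0,-15,0,0,0,20],[0,0,-25,0,0,0,20],[0,0,-35,0,0,0,20],[0,0,-40,0,0,0,20],[0,0,-40,0,0,0,20],[0,0,-30,0,0,0,20],[0,0,-15,0,0,0,20]],
  ],
)

```text
time_s: 12.35
eef_pos: [0.5887, -0.2858, 0.2432]
eef_rot: [0.003, 0.798, 0.603, 0.001]
wrist_force: [-0.3, 0.2, -0.5]
opening: 0.336
grasp_force: 59.6
```

Call:
jog_arm(
  series=[
    [[15,-6,0,0,0,0,20],[30,-12,0,0,0,0,20],[40,-16,0,0,0,0,20],[40,-16,0,0,0,0,20],[40,-16,0,0,0,0,20],[40,-16,0,0,0,0,20],[40,-16,0,0,0,0,20],[40,-16,0,0,0,0,20],[40,-16,0,0,0,0,20],[30,-12,0,0,0,0,20]],
  ],
)

```text
time_s: 13.35
eef_pos: [0.5448, 0.0988, 0.2353]
eef_rot: [-0.002, 0.797, 0.604, -0.001]
wrist_force: [-0.0, -0.6, -0.7]
opening: 0.335
grasp_force: 59.6
```

Call:
jog_arm(
  series=[
    [[20,-8,0,0,0,-0.03,20],[10,-5,0,0,0,-0.05,20],[2,-1,0,0,0,-0.06,20],[0,0,0,0,0,-0.06,20],[0,0,0,0,0,-0.04,20],[0,0,0,0,0,0,20],[0,0,0,0,0,0,20],[0,0,0,0,0,0,20],[0,0,0,0,0,0,20],[0,0,0,0,0,0,20]],
  ],
)

```text
time_s: 14.35
eef_pos: [0.5422, 0.1298, 0.2377]
eef_rot: [-0.0, 0.72, 0.694, -0.0]
wrist_force: [-0.0, 0.3, -0.6]
opening: 0.338
grasp_force: 59.6
```

```bash
python3 - <<'E'
from h import *
c=snap('wrist','w5');o=ctrl.get_obs();print(o['eef_pos'],o['eef_rot'],c['xyz'])
cv2.imwrite('pics/w5b.png',cv2.resize(c['frame'],(768,576)))
E
```

```text
[0.54224367 0.12981696 0.23776345] [-2.57720949e-05  7.19798706e-01  6.94182845e-01 -2.19277398e-06] [0.54462946 0.19916699 0.38064721]
```

View pics/w5b.png

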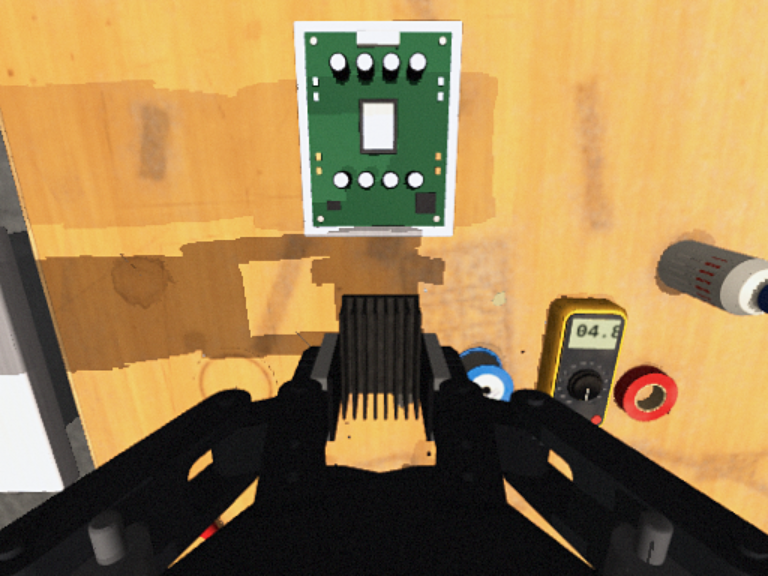

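The wrist view shows the held heat sink level at raw (253,235), the fixture above it, the light-topped processor at raw (252,84) between the capacitor rows, and the two small dark chips at raw (222,137) and (283,135). Next I measure the chip and how the heat sink sits in the grip.

```bash
python3 - <<'E'
from h import *
c=load('w5');f=c['frame'];h,s,v=cv2.split(cv2.cvtColor(f,cv2.COLOR_BGR2HSV))
g=((h>45)&(h<90)&(s>70)).astype(np.uint8)*255
ng=cv2.bitwise_not(g); n=big(ng,232,58,272,110);print('chip outline',cv2.boundingRect(n),rect(c,n,.023))
w=big(((s<45)&(v>150)).astype(np.uint8)*255,235,60,270,106);print('chip top',cv2.boundingRect(w),rect(c,w,.023))
nw=((((h<8)|(h>28))|(s<60))*255).astype(np.uint8);fx=big(nw,190,8,312,160);print('fixture',rect(c,fx,.010)); print('board',rect(c,big(g,190,8,312,160),.018))
P=cloud(c)
Z=P[60:108,232:272,2];print('chip z',np.nanmedian(P[75:92,245:260,2]))
t=load('top');print('chip3d',tri([(c,cv2.minAreaRect(n)[0]),(t,(188.5,206))]))
# held sink: fin-top plane edges
m=(v<90)&(P[...,2]>.18)&(P[...,2]<.27)
for r in (190,200,215,230,250): print(r,np.round(P[r,215:292:6,2]*1000),np.round(P[r,215:292:6,1]*1000)[:4])
# chamfer: back edge row
print(np.round(P[190:290:5,253]*1000))
E
```

```text
chip outline (239, 66, 26, 37) [544.1 233.3  42.9  31.8  88. ]
chip top (242, 69, 21, 31) [544.6 233.3  35.7  25.6  87.9]
fixture [544.2 227.6 178.3 139.4  88. ]
board [543.9 227.4 156.  119.4  87.9]
chip z 0.023412160543041682
chip3d [0.54440625 0.23322047 0.0180963 ]
190 [ 0.  0.  1. -0.  2.  1.  1.  1.  1. -0.  1.  0.  1.] [89. 89. 89. 88.]
200 [ -0.   1.  -0. 235. 236. 237. 239. 240. 240. 236. 235.   2.   2.] [ 73.  74.  73. 151.]
215 [  1.   1. 253. 236. 236. 236. 251. 255. 248. 238. 235.  -2.  -1.] [ 49.  49. 149. 142.]
230 [252. 253. 254. 236. 237. 236. 253. 253. 249. 240. 236. 254. 253.] [140. 140. 141. 132.]
250 [275. 275. 253. 236. 235. 236. 253. 253. 253. 243. 240. 257. 274.] [141. 141. 129. 119.]
[[541.  87.   0.]
 [540.  79.   0.]
 [543. 150. 235.]
 [543. 147. 235.]
 [543. 144. 236.]
 [543. 141. 235.]
 [542. 138. 236.]
 [542. 135. 235.]
 [542. 132. 236.]
 [542. 129. 237.]
 [542. 125. 236.]
 [542. 122. 235.]
 [542. 118. 236.]
 [542. 114. 235.]
 [541. 112. 236.]
 [536. -40.   0.]
 [536. -49.   1.]
 [535. -58.   1.]
 [535. -68.   1.]
 [535. -78.   0.]]
```

```bash
python3 - <<'E'
from h import *
c=load('w5');P=cloud(c)
z=P[...,2]
m=(z>.225)&(z<.2605);m[:180]=0;m[290:]=0;m[:,:210]=0;m[:,300:]=0
fr=[];bk=[]
for u in range(236,272,2):
    v=np.nonzero(m[:,u])[0]; fr.append((u,v.min()-.5)); bk.append((u,v.max()+.5))
F=plane(c,fr,.2315)[:,:2]*1000;B=plane(c,bk,.2355)[:,:2]*1000;B2=plane(c,bk,.2535)[:,:2]*1000
print([x[1] for x in fr],[x[1] for x in bk]);print('front y',F[:,1].round(1));print('back y floor',B[:,1].round(1));print('back y top',B2[:,1].round(1))
print('yaw front',np.degrees(np.polyfit(F[:,0],F[:,1],1)[0]))
t=(z>.2475)&(z<.2595)&m
for r in (205,210,215,220): 
    u=np.nonzero(t[r])[0]; print(r,u.min(),u.max(),(plane(c,[(u.min()-.5,r),(u.max()+.5,r)],.2535)*1000).round(1)[:,:2].tolist())
E
```

```text
[np.float64(195.5), np.float64(195.5), np.float64(195.5), np.float64(195.5), np.float64(195.5), np.float64(195.5), np.float64(195.5), np.float64(195.5), np.float64(195.5), np.float64(195.5), np.float64(195.5), np.float64(195.5), np.float64(195.5), np.float64(195.5), np.float64(195.5), np.float64(195.5), np.float64(195.5), np.float64(195.5)] [np.float64(279.5), np.float64(271.5), np.float64(262.5), np.float64(279.5), np.float64(279.5), np.float64(262.5), np.float64(262.5), np.float64(279.5), np.float64(262.5), np.float64(262.5), np.float64(279.5), np.float64(279.5), np.float64(262.5), np.float64(266.5), np.float64(279.5), np.float64(262.5), np.float64(262.5), np.float64(279.5)]
front y [152.3 152.2 152.2 152.1 152.1 152.1 152.  152.  151.9 151.9 151.8 151.8
 151.8 151.7 151.7 151.6 151.6 151.5]
back y floor [ 97.8 103.6 109.9  97.6  97.6 109.8 109.7  97.5 109.7 109.6  97.3  97.3
 109.5 106.6  97.1 109.3 109.3  97. ]
back y top [110.4 115.4 121.  110.2 110.2 120.9 120.8 110.1 120.8 120.7 110.  109.9
 120.6 118.1 109.8 120.5 120.4 109.7]
yaw front -2.0784762089085733
205 229 272 [[530.6, 154.3], [552.9, 153.5]]
210 226 281 [[528.9, 151.6], [557.5, 150.6]]
215 226 280 [[528.7, 148.9], [556.9, 147.9]]
220 227 280 [[529.0, 146.1], [556.9, 145.1]]
```

Call:
jog_arm(
  series=[
    [[10,0,0,0,0,0,20],[18,0,0,0,0,0,20],[22,-0.5,0,0,0,0,20],[22,-0.5,0,0,0,0,20],[18,-0.5,0,0,0,0,20],[9,-0.4,3,0,0,0,20],[3.4,0,15,0,0,0,20],[0,0,30,0,0,0,20],[0,0,30,0,0,0,20],[0,0,20,0,0,0,20]],
  ],
)

```text
time_s: 15.4
eef_pos: [0.5423, 0.2314, 0.1361]
eef_rot: [-0.001, 0.72, 0.694, -0.002]
wrist_force: [-0.4, -0.2, -1.5]
opening: 0.333
grasp_force: 59.6
```

Call:
jog_arm(
  series=[
    [[0,0,20,0,0,0,20],[0,0,20,0,0,0,20],[0,0,12,0,0,0,20],[0,0,7,0,0,0,20],[0,0,3,0,0,0,20],[0,0,0,0,0,0,20],[0,0,0,0,0,0,20],[0,0,0,0,0,0,20],[0,0,0,0,0,0,20],[0,0,0,0,0,0,20]],
  ],
)

```text
time_s: 16.4
eef_pos: [0.5443, 0.2323, 0.0782]
eef_rot: [0.0, 0.72, 0.694, 0.0]
wrist_force: [0.1, 0.4, -0.3]
opening: 0.335
grasp_force: 59.6
```

```bash
python3 - <<'E'
from h import *
c=snap('wrist','w6');sd=snap('side','s6');o=ctrl.get_obs();print(o['eef_pos'],o['eef_rot'],c['xyz'])
cv2.imwrite('pics/w6b.png',np.hstack([cv2.resize(c['frame'],(480,360)),cv2.resize(sd['frame'][140:210,205:285],(320,360))]))
E
```

```text
[0.54414185 0.23230869 0.07801815] [9.89774510e-05 7.19697714e-01 6.94287525e-01 1.52993159e-04] [0.54653905 0.30172252 0.22116885]
```

View pics/w6b.png

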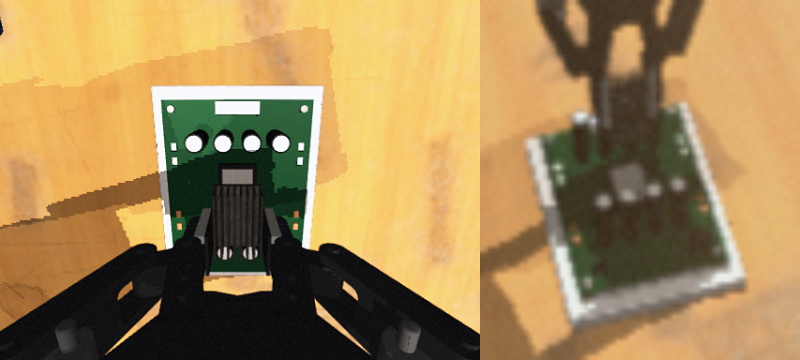

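The sink is directly above the processor. The chip's front part is visible at raw (253,188), with capacitors on both sides clear of it. I'll check the alignment numerically from this view.

```bash
cat > al.py <<'E'
from h import *
import sys
def run(name,zc,uz):
    c=load(name);P=cloud(c);z=P[...,2];f=c['frame'];h,s,v=cv2.split(cv2.cvtColor(f,cv2.COLOR_BGR2HSV))
    print('floor z',np.nanmedian(z[205:240,247:260]))
    Rt=np.array([[.0349,.9994],[.9994,-.0349]]) # rows: along chip long (y), across (x)
    front=[]; 
    m=(z>uz-.004)&(z<uz+.03);m[:150]=0;m[:,:220]=0;m[:,285:]=0
    for u in range(238,268,2):
        front.append((u,np.nonzero(m[:,u])[0].min()-.5))
    F=plane(c,front,uz)[:,:2]*1000; print('sink front rows',set(int(x[1]) for x in front),'long coord',(F@Rt[0]).round(1)[::4])
    t=(z>uz+.017)&(z<uz+.028)&m
    for r in (front[5][1]+14,front[5][1]+20):
        u=np.nonzero(t[int(r)])[0]; q=plane(c,[(u.min()-.5,int(r)),(u.max()+.5,int(r))],uz+.022)[:,:2]*1000; print('sink across',(q@Rt[1]).round(1),u.min(),u.max())
    g=((h>45)&(h<95)&(s>70))
    for r in range(int(front[5][1])-8,int(front[5][1]),3):
        nz=np.nonzero(~g[r,225:285])[0]+225; q=plane(c,[(nz.min()-.5,r),(nz.max()+.5,r)],.023)[:,:2]*1000; print('chip across',r,(q@Rt[1]).round(1),nz.min(),nz.max())
    for u in (246,253,260):
        col=g[150:int(front[5][1]),u]; rr=150+np.nonzero(~col)[0].min()-.5; q=plane(c,[(u,rr)],.023)[0,:2]*1000; print('chip front',rr,(Rt[0]@q).round(1))
E
python3 -c "
from al import *
run('w6',.023,.0716)"
```

```text
floor z 0.07719546469582114
sink front rows {196} long coord [272.6 272.6 272.6 272.6]
sink across [521.7 550.4] 226 281
sink across [521.6 549.9] 226 280
chip across 188 [519.9 551. ] 233 272
chip across 191 [519.8 551.8] 233 273
chip across 194 [520.6 551.1] 234 272
chip front 149.5 293.8
chip front 174.5 274.7
chip front 149.5 293.8
```

Call:
jog_arm(
  series=[
    [[1,0,2,0,0,0,20],[0,0,4,0,0,0,20],[0,0,6,0,0,0,20],[0,0,7,0,0,0,20],[0,0,7,0,0,0,20],[0,0,6,0,0,0,20],[0,0,4,0,0,0,20],[0,0,2,0,0,0,20],[0,0,1,0,0,0,20],[0,0,0,0,0,0,20]],
  ],
)

```text
time_s: 17.5
eef_pos: [0.5442, 0.2333, 0.0388]
eef_rot: [0.0, 0.72, 0.694, 0.0]
wrist_force: [0.3, -0.1, -0.1]
opening: 0.335
grasp_force: 59.6
```

```bash
python3 - <<'E'
from al import *
snap('wrist','w7');snap('side','s7');o=ctrl.get_obs();print(o['eef_pos'],o['eef_rot'],o['wrist_force'],o['time_s'])
try: run('w7',.023,.033)
except Exception as e: print(e)
E
```

```text
[0.54435454 0.23332153 0.03909586] [1.58404703e-04 7.19711725e-01 6.94272964e-01 2.44853150e-04] [ 0.32357513  0.33556729 -0.48393125] 17.6
floor z 0.037808447021247915
sink front rows {196, 149, 150, 151, 152, 153, 158} long coord [301.4 299.7 273.8 300.3]
sink across [521.2 551. ] 224 284
sink across [523.6 547.7] 229 277
chip across 150 [521.  550.9] 229 278
chip across 153 [519.2 551.6] 226 279
chip across 156 [518.5 552.8] 225 281
chip front 152.5 298.3
zero-size array to reduction operation minimum which has no identity
```

The sink front edge is at 273.8 against 274.7 expected for the chip, so it is centred to within about 1 mm. Its underside is about 33 mm up, 10 mm above the chip, and the contact force is zero. Handing in.

```bash
python3 -c "
from bench import ctrl
print(ctrl.hand_in())"
```

```text
the job is handed in; nothing more can be done
None
```

I pressed the lever to its stop, held it there and let it spring back. The heat sink now hovers level in the gripper about 10 mm above the processor, centred to about 1 mm and aligned with its long side, and the job is handed in at about 17.6 s (no verdict shown).

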